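# Serve a lime on a handled dish and turn it a quarter turn

### The arm

A 7-joint arm with a two-finger parallel gripper is mounted at the origin on the work surface. World frame = base frame: x ahead of the robot, y to its left, z up, the work surface at z = 0. Lengths are in m, angles in rad, forces in N, time in s.
With the tool pointing down it reaches from about 0.4 to 0.85 m from the base axis. Payload 10.4 kg.
Tool frame: the origin (TCP) lies between the finger pads; the fingertips stand 19 mm ahead of it and the grasp point (between the pads) is the TCP; z points along the fingers, y is the direction in which the jaws open and shut (so a half turn about z gives the same grasp; the last joint's range is limited). The gripper opens to 85 mm and grips with 20 to 120 N. Pads are 22 mm wide; open, the fingers measure 114 mm over their backs; the gripper's body (76 mm by 85 mm) begins 54 mm behind the grasp point. The pads swing forward as they close: fully open they stand 13 mm farther back than shut.
Start: joints at [-1.246, 0.332, -0.065, 1.46, 0.022, 1.35, -0.088], TCP at [0.213, 0.588, 0.223] pointing down, gripper open.
Joint ranges: [-2.6, 2.6], [-0.5, 2.12], [-1.47, 1.34], [0.16, 2.42], [-1.27, 4.41], [0.06, 2.06], [-2.6, 2.6]. Speed limits (rad/s): [2.22, 2.22, 2.79, 2.79, 3.14, 3.14, 3.14].

### API

Orientations are given as a unit quaternion [x, y, z, w].
In Python, from workcell import manip gives the robot as it stands.
- The arm moves only by the shell command python3 -m jog 'ROWS' [FORCE]. ROWS is JSON, a list of rows, each an object with "offset": the shift along the tool's x, y, z as a fraction of full scale, a list of three; "rotation": the turn, a rotation vector about the tool's x, y, z as a fraction of full scale, a list of three; "fingers": the opening, from -1 (shut) to 1 (fully open), so that 0 is half open. A call has 1 to 8 rows; each row shifts and turns the commanded pose from where the row before left it, along the tool's axes as they then stand; what a row does not reach is not made up. Full scale, the value 1, is 0.15 m for a shift and 2 rad for a turn. A row lasts 1/8 s, in which the tool goes at most 62.5 mm and 10.7 degrees, less where a joint would pass 70% of its speed; a pose out of reach is approached as far as the arm can. A call with a number of a shift or a turn outside -1 to 1 is refused whole. A call with a gripper value outside its range is refused whole. The fingers move at their own pace and stop on an object; FORCE is the grip in N (left out, the last holds). Time passes only in rows, so rows that do not move let the fingers close. It gives the time, the measured TCP pose, the force and the opening at its end, in the units of the state.
- manip.get_obs(): the state, without advancing time (a new reading comes with each control period).
- manip.camera(name): name is "side" or "top"; returns the picture (420x560x3 uint8, red, green, blue); there is no depth.
- manip.camera_info(name): a dict with "mtx" (3x3 intrinsics, pixels), "D" ([k1, k2, p1, p2, k3] as OpenCV has them; the pictures are not rectified), "xyz" and "rotation" of the camera in the world. Camera axes: x right, y down, z forward; pixel columns grow to the right and rows downward; lengths in m; the calibration is good to about 2 mm. A picture is of the moment at which its call begins. camera_info takes no time and is no camera call.
- manip.hand_in(): hands the job in, once; it reports no verdict.
Trained networks look in the newest picture that a camera, given by its name, has taken for a name from the list of things; names that differ only in an ending like _2 or _b are one class to them, and where a whole thing is asked for, a point or a joint stands for the part that bears it (a point fixed in the world has none). Each returns a list of dicts, best first, with "conf" (0 to 1); they miss things now and then, are a little off and sometimes report something else, mostly with a low value. They report only what shows in the picture. A call takes as long as a camera call. They do not tell look-alikes from the thing itself.
- manip.recognise(camera, query): "bbox" ([left, top, right, bottom] in pixels, round what is visible of it).
The state is a dict: "clock": time; "joint_pos": joint angles; "joint_velocities": joint speeds; "tau": joint torques, N m; "position": TCP position; "ee_rot": TCP orientation; "ft_force": force on the tool from outside, world axes, zero at the start; "torque": the same for the moment, N m; "grip_width": opening from 0.0 (shut) to 1.0 (fully open).
Only numpy, scipy, OpenCV 4.12 (cv2) and the standard library are available. Lean on these libraries where they do the work, as an engineer would, in place of code of your own. Each camera call takes 0.05 s, during which the arm holds its last target. There are 200 camera calls.

### The job

Take the lime from the egg cup, lower it gently (no dropping) into the middle of the steel dish on the wooden stand, and let go of it. Then grip the dish by one of its upright handles, lift it straight up a good 5 cm clear of the stand, and only then turn it a quarter turn from how it stood, either way, keeping it level with the lime in its middle. Finish still holding the dish up there, motionless, and leave the mug, jar, sponge and egg cup where they are.

Things in the scene. Friction and masses are not known exactly. Their poses are not given: they have to be found in the camera images.
- lime: A round green lime, a ball of 46 mm diameter, about 60 g, free to roll. It starts on top of the egg cup. Origin at its centre (57 mm above the counter at the start).
- eggcup: White ceramic egg cup, 42 mm tall, foot 52 mm across, rim 43 mm across (a little narrower than the lime, so that fingers pass outside it); the lime rests on its rim. Loose, about 120 g. Origin at the centre of its underside. It stands left or right of the stand; the mug stands on the other side.
- dish: Round steel dish, 162 mm across, 160 to 260 g, loose on the stand. Origin: centre of its underside, z up. Foot 70 mm wide, flat. Inside, the floor is 8 mm high in the middle (flat 16 mm wide), rising at 9 degrees to 13 mm at radius 40 mm, then 18 degrees to 26 mm at the rim: a ball settles in the middle while the dish is level. Two equal upright flat lugs stand on its rim, at its +y and -y.
- dish_seat (a point): The point, 31 mm above the dish's origin on its axis, where the centre of the lime is when it rests in the middle of the dish. It moves with the dish.
- lug_a (a point): Grip point of the upright handle (lug) at the dish's +y, 50 mm above the dish's origin, 86 mm from its axis. The lug is 40 mm wide (along dish x), 10 mm thick (along dish y), its top 14 mm above this point. Pinch it from above across its thickness, one finger inside the dish; 58 mm are free between it and a centred lime.
- lug_b (a point): The same point on the lug at the dish's -y.
- stand: Wooden stand fixed to the counter: square foot 110 x 110 x 12 mm, stem 32 mm thick, flat round top 76 mm across, 70 mm above the counter. Origin: centre of its underside; x, y along the sides of its foot. The dish starts centred on it with its axes along the stand's (lugs at +y and -y); after the quarter turn the line of the lugs lies along the stand's x.
- mug: White mug, 76 mm across, 90 mm tall, handle at its +y; bystander. Origin at the centre of its underside.
- jar: Glass jar with a steel lid, 56 mm across, 95 mm tall, on the far side of the counter; bystander. Origin at the centre of its underside.
- sponge: Washing-up sponge, 110 x 70 x 34 mm, lying on the far side of the counter; bystander. Origin at the centre of its underside.
Not all that is in view belongs to the job. There is more than one size of the dish; the one meant has the size given above.

How it is judged:
On the way, in this order (a step that is already met when the one before it is completed fails the run):
1. the lime is lowered to its seat in the middle of the dish while still gripped (contact force between lime and the fingers above 0.3 N and distance between lime and dish_seat below 0.018 m), for 0.04 s.
2. the lime is let go and lies in the middle of the dish, which still stands level on the stand (contact force between lime and the fingers below 0.05 N and distance between lime and dish_seat below 0.015 m and linear speed of lime below 0.05 m/s and height (world z) of dish below 0.08 m and angle between dish's own z axis and vertical below 0.08 rad), for 0.2 s.
3. the dish is lifted off the stand, not yet turned, with the lime in it (height (world z) of dish above 0.1 m and distance between lime and dish_seat below 0.03 m and angle between the y axis of dish and the y axis of stand, either way round below 0.4 rad and contact force between dish and the fingers above 0.5 N), for 0.1 s.
At the end, for the whole second after the job is handed in: The fingers alone hold the dish still, underside over 105 mm above the counter, level within 7 degrees, turned a quarter turn from how it stood (lugs along the stand's x within 11 degrees), the untouched lime at rest within 18 mm of its seat; bystanders in place (height (world z) of dish above 0.105 m and angle between dish's own z axis and vertical below 0.12 rad and angle between the y axis of dish and the x axis of stand, either way round below 0.2 rad and distance between lime and dish_seat below 0.018 m and contact force between dish and the fingers above 1 N and contact force between lime and the fingers below 0.05 N and contact force between dish and stand below 0.05 N and linear speed of each of dish, lime below 0.03 m/s and angular speed of dish below 0.15 rad/s); the arm keeps its last pose, push and grip.
It fails at once if the lime strays from the middle of the lifted dish (over 35 mm from its seat) (height (world z) of dish above 0.078 m and distance between lime and dish_seat above 0.035 m).
It fails at once if the dish is tipped by more than 17 degrees (angle between dish's own z axis and vertical above 0.3 rad).
It fails at once if the dish falls off the stand (height (world z) of dish below 0.06 m).
It fails at once if the lime falls onto the counter (height (world z) of lime below 0.035 m).
It fails at once if the mug, jar, sponge or egg cup is pushed away (over 30 mm) (distance of any of mug, jar, sponge, eggcup from where it was at the start of the episode above 0.03 m).
It also fails if it takes over 67 s, if anything falls off the work surface, if the arm or the gripper's body presses on something with over 40 N, if the wrist force passes 120 N, or if a joint passes its speed limit or range.

## Working session

There is one attempt and no reset: what is moved stays moved. The work goes in short steps, Python scripts to look and compute and a shell command to move; the robot and the scene stay as the last step left them, time stands still between calls to the robot, and variables do not carry over. Pictures are saved under pics/ and viewed, about 8 in all and at most 12, crops included, and the job is handed in when it is done.

```bash
mkdir -p pics; cat > h.py <<'E'
import numpy as np,cv2
from workcell import manip
from scipy.spatial.transform import Rotation as R
def cam(n):
    i=manip.camera_info(n);r=np.array(i["rotation"],float)
    r=r if r.shape==(3,3) else R.from_quat(r).as_matrix()
    return np.array(i["mtx"],float),np.array(i["D"],float),np.array(i["xyz"],float),r
def ray(n,uv):
    K,D,p,r=cam(n);q=cv2.undistortPoints(np.array([[uv]],float),K,D)[0,0]
    return p,r@np.array([q[0],q[1],1])
def at(n,uv,z):
    p,d=ray(n,uv);return p+d*(z-p[2])/d[2]
def proj(n,P):
    K,D,p,r=cam(n);return cv2.projectPoints((np.atleast_2d(P)-p)@r,np.zeros(3),np.zeros(3),K,D)[0][:,0]
def snap(n,f,crop=None,s=1):
    im=manip.camera(n)
    o=im if crop is None else im[crop[1]:crop[3],crop[0]:crop[2]]
    if s!=1:o=cv2.resize(o,None,fx=s,fy=s,interpolation=cv2.INTER_CUBIC)
    cv2.imwrite("pics/"+f,o[:,:,::-1]);return im
E
python3 - <<'E'
from h import *
np.set_printoptions(precision=4,suppress=True)
a=snap("top","t0.png");b=snap("side","s0.png")
for n in("top","side"):
    print(n,*cam(n)[2:])
    for q in("lime","eggcup","dish","lug_a","stand","mug","jar","sponge"):
        print(q,[(np.round(d["bbox"],1).tolist(),round(d["conf"],2)) for d in manip.recognise(n,q)][:4])
o=manip.get_obs();print(o["clock"],o["position"],o["ee_rot"],o["grip_width"],R.from_quat(o["ee_rot"]).as_matrix())
E
```

```text
top [0.3559 0.0123 1.1228] [[ 0.0099 -0.9881  0.1535]
 [-0.9997 -0.0134 -0.0222]
 [ 0.024  -0.1532 -0.9879]]
lime [([129.2, 233.4, 148.4, 253.6], 0.91)]
eggcup [([138.1, 236.3, 157.4, 258.1], 0.5)]
dish [([246.1, 104.9, 298.3, 170.0], 0.85), ([232.9, 182.2, 319.9, 253.7], 0.82)]
lug_a [([250.3, 108.2, 299.0, 166.0], 0.71), ([233.3, 178.1, 322.8, 254.7], 0.65), ([336.3, 281.9, 445.9, 377.1], 0.57)]
stand []
mug [([383.6, 203.3, 426.1, 249.1], 0.67)]
jar [([345.6, 123.6, 378.2, 155.5], 0.62), ([128.7, 231.4, 148.1, 255.0], 0.62)]
sponge [([191.7, 98.7, 225.1, 151.0], 0.6)]
side [0.0351 0.5845 0.534 ] [[-0.7649 -0.3123  0.5634]
 [-0.6437  0.4048 -0.6495]
 [-0.0253 -0.8594 -0.5106]]
lime [([181.7, 302.9, 209.8, 334.1], 0.57)]
eggcup [([184.9, 328.2, 215.9, 358.1], 0.74)]
dish [([401.1, 174.3, 507.7, 246.5], 0.96), ([191.4, 187.8, 255.4, 223.3], 0.89), ([252.8, 165.0, 333.2, 229.9], 0.7)]
lug_a [([253.6, 166.0, 336.1, 233.1], 0.9), ([194.2, 187.5, 252.6, 222.3], 0.84), ([407.1, 175.7, 506.7, 247.8], 0.82)]
stand [([256.0, 222.9, 332.9, 261.1], 0.74)]
mug [([358.9, 149.8, 390.2, 195.8], 0.55)]
jar [([273.5, 142.7, 293.1, 184.3], 0.81), ([252.3, 165.7, 336.7, 227.3], 0.46)]
sponge [([133.0, 208.8, 192.0, 250.2], 0.85)]
0.9 [0.213  0.5876 0.2231] [ 0.173   0.9849  0.0001 -0.    ] 1.0025582851575114 [[-0.9401  0.3408  0.    ]
 [ 0.3408  0.9401  0.0001]
 [ 0.      0.0001 -1.    ]]
```

View pics/t0.png

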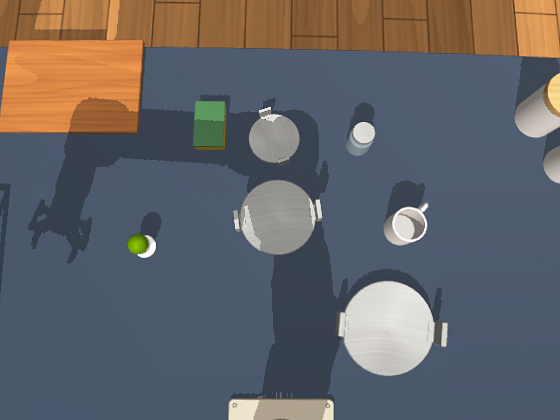

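View pics/s0.png

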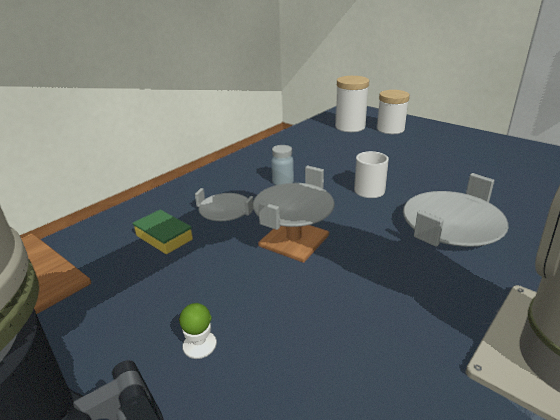

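The dish candidates are the stand's dish at top (278,217), a smaller one on the counter at (274,138) and a larger one on the counter at (388,328). By the description I choose (278,217). The only lime is at top (138,244).

```bash
python3 - <<'E'
from h import *
from scipy.optimize import least_squares
np.set_printoptions(precision=4,suppress=True)
im=snap("top","c1.png",(120,165,340,265),3.6)
h=cv2.cvtColor(im,cv2.COLOR_RGB2HSV)
m=((h[...,0]>30)&(h[...,0]<60)&(h[...,1]>150)).astype('uint8')
n,l,s,c=cv2.connectedComponentsWithStats(m)
for i in range(1,n):
    if s[i,4]>100: print("green",s[i],c[i],at("top",c[i],.057))
def clos(us,ut):
    p,d=ray("side",us);q,e=ray("top",ut);t=np.linalg.lstsq(np.c_[d,-e],q-p,rcond=None)[0]
    return (p+d*t[0]+q+e*t[1])/2, np.linalg.norm(p+d*t[0]-q-e*t[1])
print("lime tri",*clos((195.7,318.5),(138.8,243.5)))
# dish rim: bright, low-saturation pixels
d=((h[...,1]<60)&(h[...,2]>90)).astype('uint8');d[:,:232]=0;d[:,325:]=0;d[:176]=0;d[260:]=0
d2=cv2.morphologyEx(d,cv2.MORPH_OPEN,cv2.getStructuringElement(2,(25,25)))
cn=max(cv2.findContours(d2,0,1)[0],key=cv2.contourArea)[:,0]
P=np.array([at("top",u,.096) for u in cn])[:,:2]
f=least_squares(lambda v:np.hypot(*(P-v[:2]).T)-v[2],[*P.mean(0),.08],loss='soft_l1',f_scale=.002);print("dish",f.x,np.std(f.fun))
for u in((241,219),(316.5,209.5)):print("lugtop",at("top",u,.134))
E
```

```text
green [128 234  20  20 315] [137.346  243.6698] [0.4513 0.3203 0.057 ]
lime tri [0.4522 0.3181 0.0545] 0.000876994721236454
dish [0.5101 0.0131 0.0807] 0.0006878204099946284
lugtop [0.4982 0.0875 0.134 ]
lugtop [ 0.5201 -0.068   0.134 ]
```

View pics/c1.png

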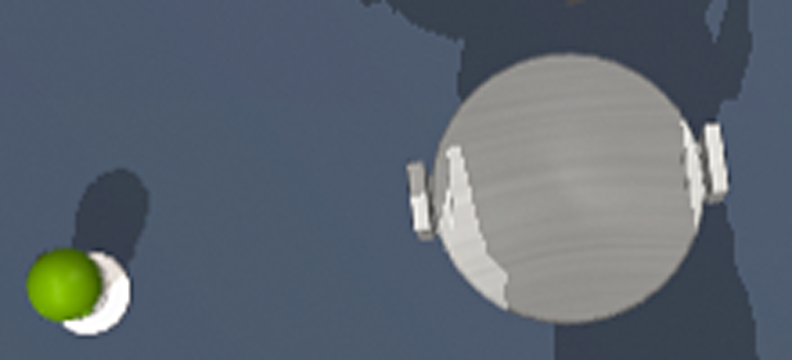

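The chosen dish measures r ≈ 81 mm (matches 162 mm) at (0.510, 0.013). It is yawed about +8.5°, with its lugs at top (237,220) and (319,210). The lime is at (0.452, 0.319). I'll turn the tool y axis to the lug line and then go over the lime.

```bash
python3 -m jog '[{"offset":[0,0,0],"rotation":[0,0,-0.083],"fingers":1},{"offset":[0,0,0],"rotation":[0,0,-0.083],"fingers":1},{"offset":[0,0,0],"rotation":[0,0,-0.083],"fingers":1},{"offset":[0,0,0],"rotation":[0,0,0],"fingers":1}]' 40
python3 -m jog '[{"offset":[-0.164,-0.251,0],"rotation":[0,0,0],"fingers":1},{"offset":[-0.164,-0.251,0],"rotation":[0,0,0],"fingers":1},{"offset":[-0.164,-0.251,0],"rotation":[0,0,0],"fingers":1},{"offset":[-0.164,-0.251,0],"rotation":[0,0,0],"fingers":1},{"offset":[-0.164,-0.251,0],"rotation":[0,0,0],"fingers":1},{"offset":[-0.164,-0.251,0],"rotation":[0,0,0],"fingers":1},{"offset":[-0.164,-0.251,0],"rotation":[0,0,0],"fingers":1},{"offset":[-0.163,-0.252,0],"rotation":[0,0,0],"fingers":1}]'
cat >> h.py <<'E'
def togo(P):
    "fractions along tool axes to reach world point P"
    o=manip.get_obs();M=R.from_quat(o["ee_rot"]).as_matrix()
    print("t",round(o["clock"],2),"pos",o["position"],"yawY",np.degrees(np.arctan2(M[1,1],M[0,1])).round(1),"z",M[:,2].round(3),"w",round(o["grip_width"],3),"F",np.round(o["ft_force"],2),"j",np.round(o["joint_pos"],2))
    print("togo",(M.T@(np.array(P)-o["position"])/.15).round(3))
E
python3 -c "
from h import *
togo([.452,.319,.064])"
```

```text
clock: 1.45
position: [0.2131, 0.5876, 0.2231]
ee_rot: [-0.074, 0.997, 0.0, -0.0]
ft_force: [0.0, 0.4, -0.4]
grip_width: 1.001
clock: 2.45
position: [0.4534, 0.3179, 0.2233]
ee_rot: [-0.073, 0.997, 0.0, 0.0]
ft_force: [0.2, 0.2, -0.3]
grip_width: 0.998
t 2.45 pos [0.45341549 0.31790292 0.22333094] yawY 98.3 z [ 0.  0. -1.] w 0.998 F [ 0.22  0.24 -0.33] j [-0.77  0.17  0.08  1.66 -0.02  1.31  1.03]
togo [0.009 0.008 1.062]
```

```bash
python3 -m jog '[{"offset":[0.009,0.008,0.25],"rotation":[0,0,0],"fingers":1},{"offset":[0,0,0.25],"rotation":[0,0,0],"fingers":1},{"offset":[0,0,0.25],"rotation":[0,0,0],"fingers":1},{"offset":[0,0,0.2],"rotation":[0,0,0],"fingers":1},{"offset":[0,0,0.1],"rotation":[0,0,0],"fingers":1},{"offset":[0,0,0],"rotation":[0,0,0],"fingers":1}]'
python3 -c "
from h import *
togo([.452,.319,.064])
snap('side','s2.png',(110,230,290,370),4)"
```

```text
clock: 3.2
position: [0.4508, 0.3198, 0.0652]
ee_rot: [-0.074, 0.997, -0.0, -0.0]
ft_force: [0.6, 0.3, 0.9]
grip_width: 1.0
t 3.2 pos [0.45076584 0.31984802 0.06519927] yawY 98.5 z [-0.001 -0.001 -1.   ] w 1.0 F [0.64 0.27 0.86] j [-0.76  0.32  0.07  1.83 -0.03  0.99  1.04]
togo [-0.007 -0.007  0.008]
```

View pics/s2.png

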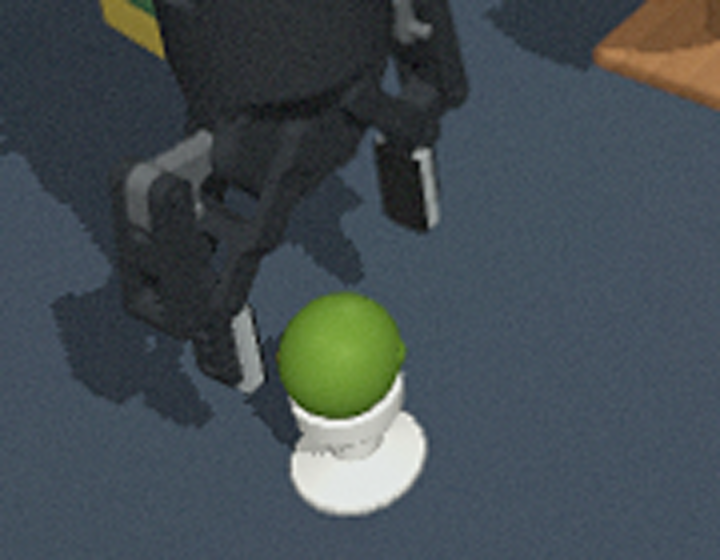

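```bash
python3 -c "
from h import *
c=np.array([.4508,.3198,.078]);y=np.array([-.148,.989,0])*.0425
print(proj('side',[c,c+y,c-y,c+y-[0,0,.019],c-y-[0,0,.019],[.4508,.3198,.057],[.452,.319,.057]]))"
```

```text
[[193.682497   308.06597327]
 [172.96580347 327.12184831]
 [212.4170035  290.83832348]
 [175.03745826 336.69534643]
 [213.75321117 300.01468526]
 [195.52768193 318.41374429]
 [195.42776854 317.73326165]]
```

The open fingertips show near side rows 287–327. That is about 15–20 mm higher than the nominal geometry predicts, so I'll go lower before closing.

```bash
python3 -m jog '[{"offset":[-0.007,-0.007,0.08],"rotation":[0,0,0],"fingers":1},{"offset":[0,0,0],"rotation":[0,0,0],"fingers":0.5},{"offset":[0,0,0],"rotation":[0,0,0],"fingers":0.3},{"offset":[0,0,0],"rotation":[0,0,0],"fingers":0.3},{"offset":[0,0,0],"rotation":[0,0,0],"fingers":0.3}]'
python3 -c "
from h import *
togo([.452,.319,.053])
snap('side','s3.png',(110,230,290,370),4)"
```

```text
clock: 3.88
position: [0.4523, 0.3193, 0.0538]
ee_rot: [-0.075, 0.997, 0.0, 0.0]
ft_force: [-0.8, -0.0, 0.2]
grip_width: 0.649
t 3.88 pos [0.45231081 0.31929207 0.05383189] yawY 98.6 z [ 0.  0. -1.] w 0.649 F [-0.81 -0.02  0.22] j [-0.76  0.33  0.07  1.84 -0.03  0.97  1.05]
togo [ 0.002 -0.002  0.006]
```

View pics/s3.png

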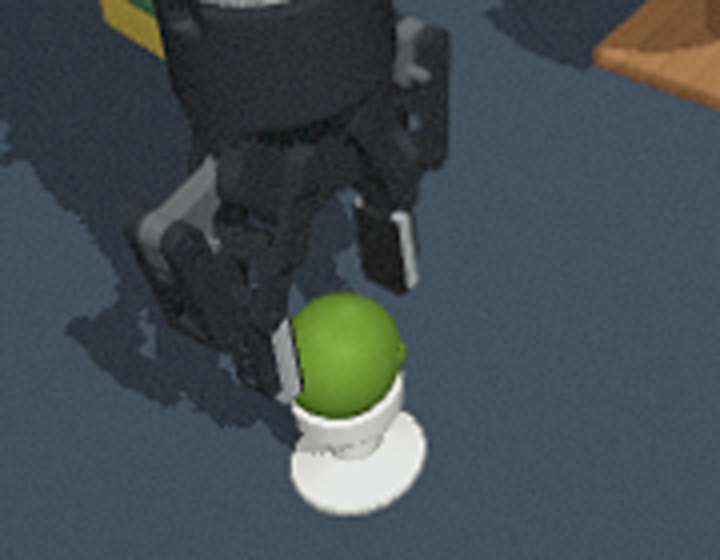

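```bash
python3 -c "
from h import *
from scipy.optimize import least_squares
c=np.array([.4523,.3193,0]);y=np.array([-.148,.989,0]);x=np.array([.989,.148,0])
f=lambda v:(proj('side',[c+y*v[2]+x*v[0]+[0,0,v[1]],c-y*v[2]+x*v[0]+[0,0,v[1]]])-[[184,330],[210,303]]).ravel()
r=least_squares(f,[0,.05,.0275],x_scale=.01);print(r.x,r.fun)
for a in(-.011,0,.011):
  r=least_squares(lambda v:f([a,v[0],.0275]),[.05],x_scale=.01);print(a,r.x,r.fun)
"
```

```text
[-0.00572465  0.06336743  0.02985291] [-0.56035841 -0.59027014  0.6003043   0.63270704]
-0.011 [0.06679792] [ 2.99142033 -1.98756198  2.0109563   1.14567131]
0 [0.05943545] [-1.97124562 -1.241223   -2.96806795  2.15060583]
0.011 [0.0519191] [-6.78391151 -0.43942484 -7.80791904  3.20341029]
```

```bash
python3 -m jog '[{"offset":[0,0,0.04],"rotation":[0,0,0],"fingers":0.3},{"offset":[0,0,0.03],"rotation":[0,0,0],"fingers":0.3},{"offset":[0,0,0],"rotation":[0,0,0],"fingers":0.1},{"offset":[0,0,0],"rotation":[0,0,0],"fingers":-0.1},{"offset":[0,0,0],"rotation":[0,0,0],"fingers":-0.2},{"offset":[0,0,0],"rotation":[0,0,0],"fingers":-0.2},{"offset":[0,0,0],"rotation":[0,0,0],"fingers":-0.2}]' 25
python3 -c "
from h import *
togo([.452,.319,.053])
snap('side','s4.png',(110,230,290,370),4)"
```

```text
clock: 4.8
position: [0.4522, 0.3192, 0.0431]
ee_rot: [-0.075, 0.997, 0.0, -0.0]
ft_force: [0.1, 0.8, -1.5]
grip_width: 0.52
t 4.8 pos [0.45217842 0.31918547 0.04312849] yawY 98.6 z [-0.  0. -1.] w 0.52 F [ 0.1   0.83 -1.47] j [-0.76  0.35  0.07  1.85 -0.03  0.95  1.05]
togo [ 0.001 -0.001 -0.066]
```

View pics/s4.png

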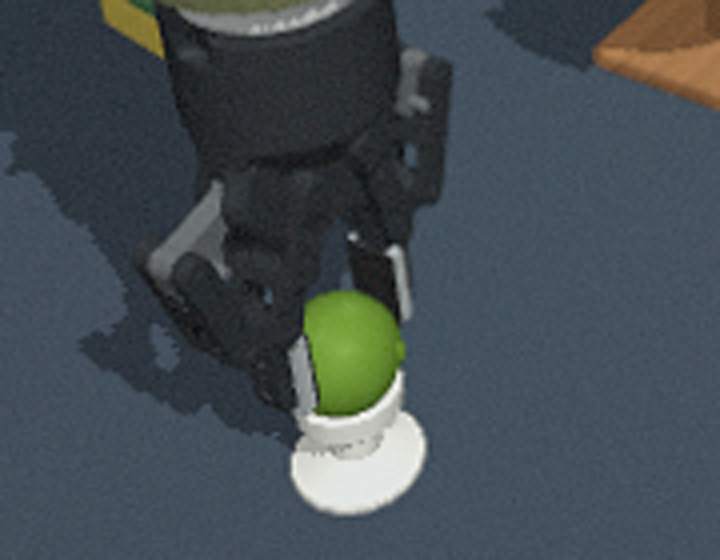

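The pads hold the lime at side (195,318), width 0.52 (44 mm). I'll lift it and look again.

```bash
python3 -m jog '[{"offset":[0,0,-0.05],"rotation":[0,0,0],"fingers":-0.2},{"offset":[0,0,-0.1],"rotation":[0,0,0],"fingers":-0.2},{"offset":[0,0,-0.15],"rotation":[0,0,0],"fingers":-0.2},{"offset":[0,0,-0.2],"rotation":[0,0,0],"fingers":-0.2},{"offset":[0,0,-0.25],"rotation":[0,0,0],"fingers":-0.2},{"offset":[0,0,-0.15],"rotation":[0,0,0],"fingers":-0.2},{"offset":[0,0,-0.1],"rotation":[0,0,0],"fingers":-0.2},{"offset":[0,0,0],"rotation":[0,0,0],"fingers":-0.2}]'
python3 -c "
from h import *
togo([.510,.013,.193])
im=snap('side','s5.png',(90,150,290,300),4)
h=cv2.cvtColor(im,cv2.COLOR_RGB2HSV)
m=((h[...,0]>30)&(h[...,0]<60)&(h[...,1]>150)).astype('uint8')
n,l,s,c=cv2.connectedComponentsWithStats(m)
for i in range(1,n):
    if s[i,4]>100: print('green',s[i],c[i])
o=manip.get_obs()['position']
for dz in(-.01,0,.01,.02):print(dz,proj('side',[o+[0,0,dz]]))
im=manip.camera('top');h=cv2.cvtColor(im,cv2.COLOR_RGB2HSV)
"
```

```text
clock: 5.85
position: [0.4527, 0.3195, 0.1943]
ee_rot: [-0.075, 0.997, 0.001, 0.001]
ft_force: [0.1, 0.6, -0.6]
grip_width: 0.52
t 5.85 pos [0.452676   0.31948101 0.1943355 ] yawY 98.6 z [ 0.002  0.001 -1.   ] w 0.52 F [ 0.06  0.62 -0.56] j [-0.77  0.19  0.08  1.7  -0.02  1.25  1.04]
togo [-0.072 -2.077  0.007]
green [169 219  29  33 708] [182.64124294 234.35875706]
-0.01 [[183.11392366 250.12303931]]
0 [[182.02817993 244.13538416]]
0.01 [[180.92184274 238.04280482]]
0.02 [[179.7942746  231.84225289]]
```

View pics/s5.png

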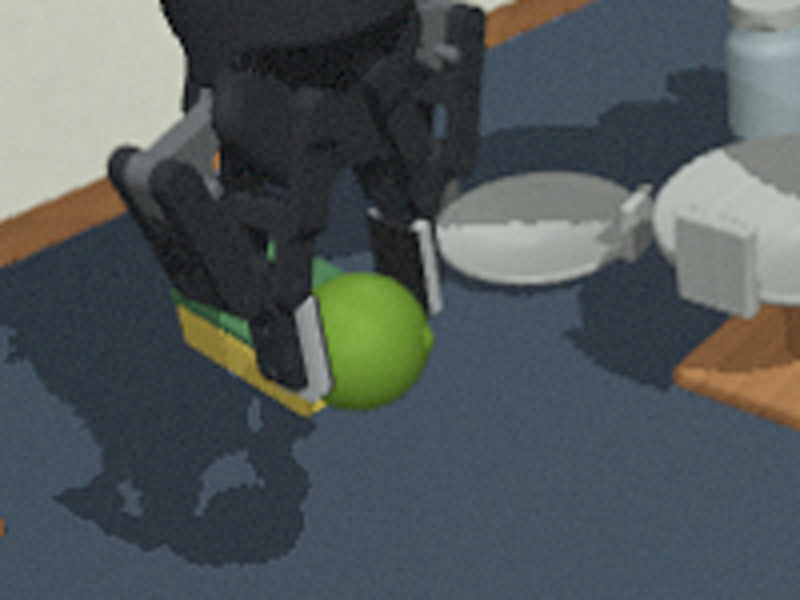

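The lime is lifted and its centre sits about 14 mm above the TCP (side (183,234)). I'll carry it over the dish.

```bash
python3 -m jog '[{"offset":[-0.009,-0.15,0],"rotation":[0,0,0],"fingers":-0.2},{"offset":[-0.009,-0.25,0],"rotation":[0,0,0],"fingers":-0.2},{"offset":[-0.009,-0.3,0],"rotation":[0,0,0],"fingers":-0.2},{"offset":[-0.009,-0.35,0],"rotation":[0,0,0],"fingers":-0.2},{"offset":[-0.009,-0.35,0],"rotation":[0,0,0],"fingers":-0.2},{"offset":[-0.009,-0.3,0],"rotation":[0,0,0],"fingers":-0.2},{"offset":[-0.009,-0.25,0],"rotation":[0,0,0],"fingers":-0.2},{"offset":[-0.009,-0.127,0],"rotation":[0,0,0],"fingers":-0.2}]'
python3 -m jog '[{"offset":[0,0,0.15],"rotation":[0,0,0],"fingers":-0.2},{"offset":[0,0,0.2],"rotation":[0,0,0],"fingers":-0.2},{"offset":[0,0,0.15],"rotation":[0,0,0],"fingers":-0.2},{"offset":[0,0,0.08],"rotation":[0,0,0],"fingers":-0.2},{"offset":[0,0,0],"rotation":[0,0,0],"fingers":-0.2}]'
python3 -c "
from h import *
togo([.510,.013,.087])
snap('side','s6.png',(210,100,370,220),4)"
```

```text
clock: 6.95
position: [0.5091, 0.0102, 0.192]
ee_rot: [-0.074, 0.997, -0.0, -0.001]
ft_force: [-0.0, 1.3, -0.6]
grip_width: 0.515
clock: 7.58
position: [0.5089, 0.0127, 0.1052]
ee_rot: [-0.075, 0.997, -0.0, -0.001]
ft_force: [0.9, -0.0, -1.0]
grip_width: 0.515
t 7.58 pos [0.50887664 0.01266106 0.10523209] yawY 98.6 z [-0.002 -0.    -1.   ] w 0.515 F [ 0.88 -0.02 -0.99] j [-0.41  0.18  0.33  1.92 -0.07  1.05  1.66]
togo [-0.008  0.001  0.122]
```

View pics/s6.png

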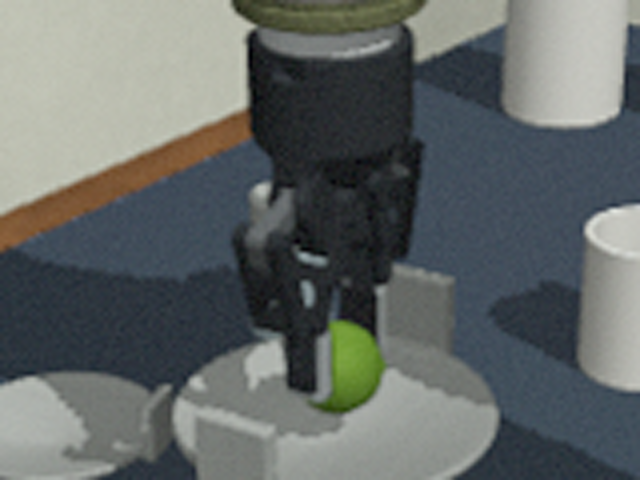

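```bash
python3 -m jog '[{"offset":[-0.008,0,0.04],"rotation":[0,0,0],"fingers":-0.2},{"offset":[0,0,0.03],"rotation":[0,0,0],"fingers":-0.2},{"offset":[0,0,0.025],"rotation":[0,0,0],"fingers":-0.2},{"offset":[0,0,0.01],"rotation":[0,0,0],"fingers":-0.2},{"offset":[0,0,0],"rotation":[0,0,0],"fingers":-0.2},{"offset":[0,0,0],"rotation":[0,0,0],"fingers":-0.2}]'
python3 -m jog '[{"offset":[0,0,0.008],"rotation":[0,0,0],"fingers":-0.2},{"offset":[0,0,0],"rotation":[0,0,0],"fingers":-0.2}]'
python3 -m jog '[{"offset":[0,0,0.007],"rotation":[0,0,0],"fingers":-0.2},{"offset":[0,0,0],"rotation":[0,0,0],"fingers":-0.2}]'
```

```text
clock: 8.38
position: [0.5108, 0.013, 0.0905]
ee_rot: [-0.075, 0.997, 0.0, 0.0]
ft_force: [1.2, -0.4, -0.8]
grip_width: 0.517
clock: 8.62
position: [0.5107, 0.0129, 0.0891]
ee_rot: [-0.075, 0.997, 0.0, -0.0]
ft_force: [0.6, 0.2, -0.5]
grip_width: 0.517
clock: 8.88
position: [0.5106, 0.0129, 0.088]
ee_rot: [-0.075, 0.997, 0.0, -0.0]
ft_force: [-0.1, 0.9, -0.6]
grip_width: 0.522
```

```bash
for i in 1 2; do python3 -m jog '[{"offset":[0,0,0.007],"rotation":[0,0,0],"fingers":-0.2},{"offset":[0,0,0],"rotation":[0,0,0],"fingers":-0.2}]' | grep -E "pos|force"; done
```

```text
position: [0.5107, 0.0129, 0.087]
ft_force: [0.2, 0.0, -0.6]
position: [0.5113, 0.013, 0.0867]
ft_force: [-1.1, -0.2, 6.9]
```

Contact came at the expected height (Fz 6.9 N). I'll ease off a little and open.

```bash
python3 -m jog '[{"offset":[0,0,-0.003],"rotation":[0,0,0],"fingers":-0.2},{"offset":[0,0,0],"rotation":[0,0,0],"fingers":0.1},{"offset":[0,0,0],"rotation":[0,0,0],"fingers":0.3},{"offset":[0,0,0],"rotation":[0,0,0],"fingers":0.5},{"offset":[0,0,0],"rotation":[0,0,0],"fingers":0.5},{"offset":[0,0,0],"rotation":[0,0,0],"fingers":0.5},{"offset":[0,0,0],"rotation":[0,0,0],"fingers":0.5},{"offset":[0,0,0],"rotation":[0,0,0],"fingers":0.5}]'
python3 -m jog '[{"offset":[0,0,-0.1],"rotation":[0,0,0],"fingers":0.5},{"offset":[0,0,-0.2],"rotation":[0,0,0],"fingers":0.5},{"offset":[0,0,-0.25],"rotation":[0,0,0],"fingers":0.5},{"offset":[0,0,-0.25],"rotation":[0,0,0],"fingers":0.3},{"offset":[0,0,-0.15],"rotation":[0,0,0],"fingers":0.1},{"offset":[0,0.3,0],"rotation":[0,0,0],"fingers":0.1},{"offset":[0,0.27,0],"rotation":[0,0,0],"fingers":0.1},{"offset":[0,0,0],"rotation":[0,0,0],"fingers":0.1}]'
python3 - <<'E'
from h import *
from scipy.optimize import least_squares
np.set_printoptions(precision=4,suppress=True)
im=snap("top","t7.png",(200,160,360,280),4)
h=cv2.cvtColor(im,cv2.COLOR_RGB2HSV)
m=((h[...,0]>30)&(h[...,0]<60)&(h[...,1]>150)).astype('uint8')
n,l,s,c=cv2.connectedComponentsWithStats(m)
for i in range(1,n):
    if s[i,4]>60: print("green",s[i],c[i],at("top",c[i],.101))
im=snap("side","s7.png",(190,70,370,230),4)
togo([.510-.0127,.013+.085,.120])
E
```

```text
clock: 10.38
position: [0.5107, 0.0129, 0.0864]
ee_rot: [-0.075, 0.997, 0.0, -0.0]
ft_force: [0.3, -0.5, 0.6]
grip_width: 0.748
clock: 11.38
position: [0.4973, 0.1008, 0.23]
ee_rot: [-0.078, 0.997, 0.001, 0.0]
ft_force: [-0.2, -1.1, -0.3]
grip_width: 0.545
green [268 206  20  21 331] [277.426  215.8218] [0.5108 0.0127 0.101 ]
t 11.47 pos [0.498  0.0972 0.2297] yawY 98.6 z [ 0.001  0.    -1.   ] w 0.545 F [ 0.14 -0.62  0.39] j [-0.53  0.06  0.25  1.77 -0.02  1.31  1.45]
togo [0.005 0.006 0.732]
```

View pics/s7.png

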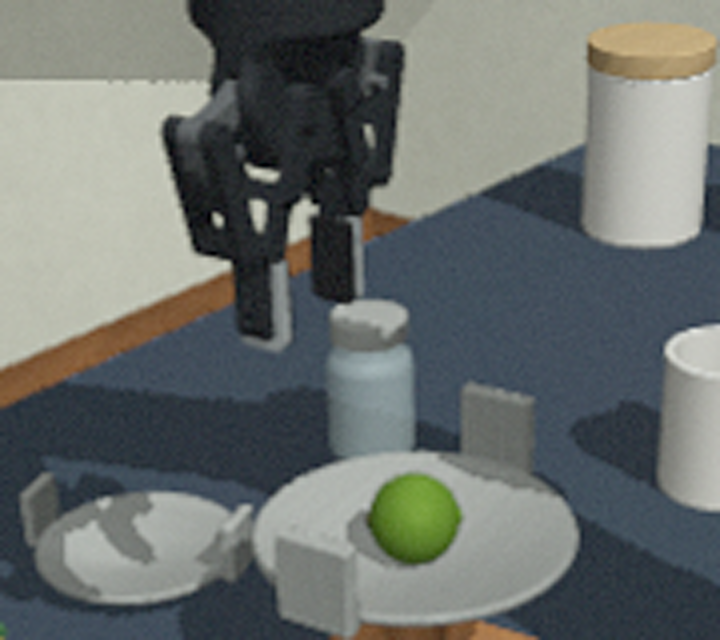

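The lime rests in the dish centre (top (277,216), measured (0.511, 0.013)), and lug_a is at side (268,215). I'll go down over lug_a.

```bash
python3 -m jog '[{"offset":[0.005,0.006,0.2],"rotation":[0,0,0],"fingers":0.1},{"offset":[0,0,0.25],"rotation":[0,0,0],"fingers":0.1},{"offset":[0,0,0.2],"rotation":[0,0,0],"fingers":0.1},{"offset":[0,0,0.1],"rotation":[0,0,0],"fingers":0.1},{"offset":[0,0,0.06],"rotation":[0,0,0],"fingers":0.1},{"offset":[0,0,0],"rotation":[0,0,0],"fingers":0.1}]'
python3 -c "
from h import *
togo([.4973,.098,.102])
snap('side','s8.png',(210,120,370,240),5)"
```

```text
clock: 12.22
position: [0.4973, 0.098, 0.1077]
ee_rot: [-0.075, 0.997, 0.0, 0.0]
ft_force: [0.2, 0.3, 0.7]
grip_width: 0.549
t 12.22 pos [0.49729522 0.0980018  0.10774788] yawY 98.6 z [ 0.  0. -1.] w 0.549 F [0.22 0.32 0.65] j [-0.51  0.17  0.25  1.92 -0.05  1.05  1.48]
togo [-0.    -0.     0.038]
```

View pics/s8.png

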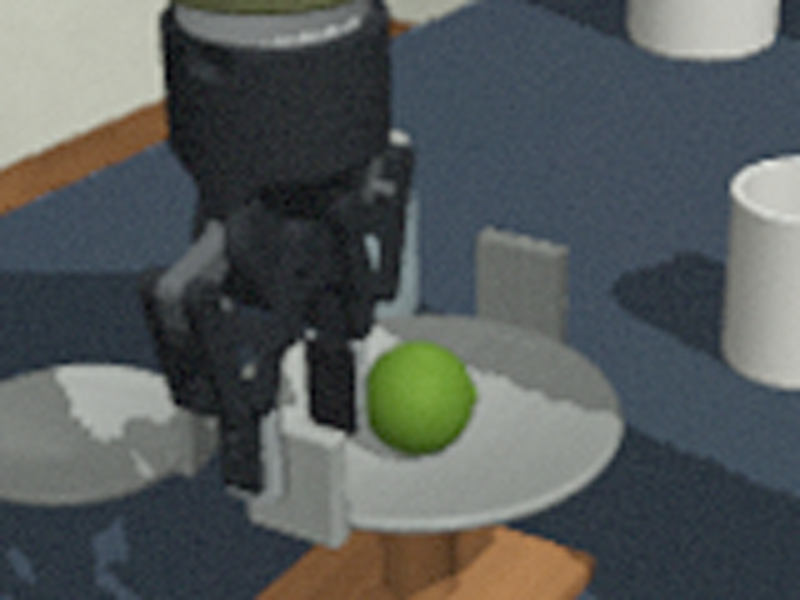

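```bash
python3 -c "
from h import *
t=np.radians(8.5);X=np.array([np.cos(t),np.sin(t),0]);Y=np.array([-np.sin(t),np.cos(t),0]);d=np.array([.5105,.0130,.07])
print(proj('side',[d+Y*.091-X*.02+[0,0,.064],d+Y*.091+X*.02+[0,0,.064],d-Y*.081-X*.02+[0,0,.064],d-Y*.081+X*.02+[0,0,.064]]))"
```

```text
[[276.8437746  208.34250705]
 [258.34682954 202.74453017]
 [321.7054109  170.41857738]
 [304.82742309 166.35757647]]
```

The lug is between the fingers, within a few mm of the model. I'll lower a little more and close.

```bash
python3 -m jog '[{"offset":[0,0,0.03],"rotation":[0,0,0],"fingers":0.1},{"offset":[0,0,0.03],"rotation":[0,0,0],"fingers":-0.2},{"offset":[0,0,0],"rotation":[0,0,0],"fingers":-0.5},{"offset":[0,0,0],"rotation":[0,0,0],"fingers":-0.65},{"offset":[0,0,0],"rotation":[0,0,0],"fingers":-0.75},{"offset":[0,0,0],"rotation":[0,0,0],"fingers":-0.85},{"offset":[0,0,0],"rotation":[0,0,0],"fingers":-1},{"offset":[0,0,0],"rotation":[0,0,0],"fingers":-1}]' 20
python3 -m jog '[{"offset":[0,0,0],"rotation":[0,0,0],"fingers":-1},{"offset":[0,0,0],"rotation":[0,0,0],"fingers":-1},{"offset":[0,0,0],"rotation":[0,0,0],"fingers":-1},{"offset":[0,0,0],"rotation":[0,0,0],"fingers":-1}]' 100
python3 -c "
from h import *
togo([.4973,.098,.102])
im=snap('side','s9.png',(210,120,370,240),5)
print(manip.recognise('side','lime'))"
```

```text
clock: 13.28
position: [0.4971, 0.0983, 0.0986]
ee_rot: [-0.075, 0.997, 0.0, 0.0]
ft_force: [-1.2, 0.4, 2.5]
grip_width: 0.114
clock: 13.78
position: [0.4971, 0.0984, 0.0987]
ee_rot: [-0.075, 0.997, 0.0, 0.0]
ft_force: [-2.3, 0.8, 5.8]
grip_width: 0.1
t 13.78 pos [0.49707916 0.09837945 0.0986505 ] yawY 98.6 z [ 0.  0. -1.] w 0.1 F [-2.31  0.81  5.84] j [-0.51  0.18  0.25  1.93 -0.05  1.03  1.48]
togo [-0.001 -0.003 -0.022]
[{'bbox': [282.0, 189.6, 303.7, 210.8], 'conf': 0.95}]
```

View pics/s9.png

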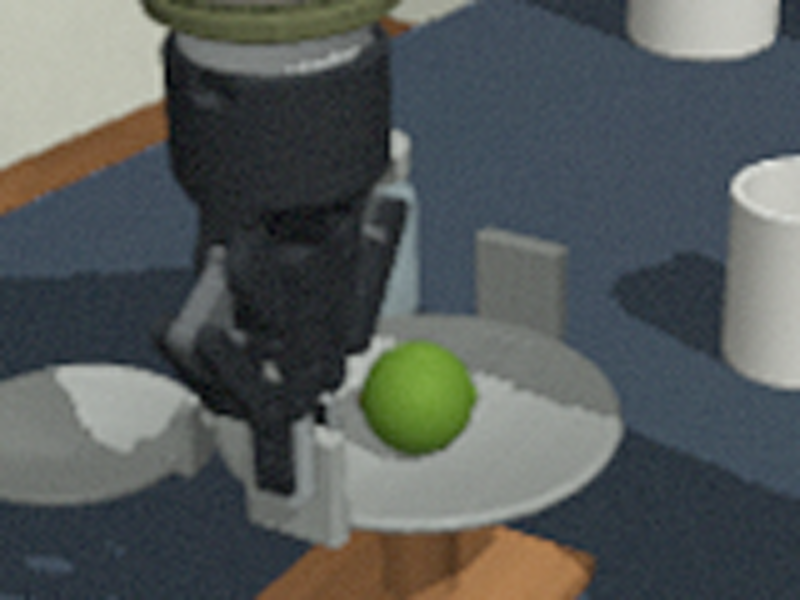

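The lug is gripped (fingers at side ~(265,210)) and the lime is still centred at (293,200). I'll lift slowly.

```bash
python3 -m jog '[{"offset":[0,0,-0.008],"rotation":[0,0,0],"fingers":-1},{"offset":[0,0,-0.012],"rotation":[0,0,0],"fingers":-1},{"offset":[0,0,-0.016],"rotation":[0,0,0],"fingers":-1},{"offset":[0,0,-0.02],"rotation":[0,0,0],"fingers":-1},{"offset":[0,0,-0.02],"rotation":[0,0,0],"fingers":-1},{"offset":[0,0,-0.016],"rotation":[0,0,0],"fingers":-1},{"offset":[0,0,-0.01],"rotation":[0,0,0],"fingers":-1},{"offset":[0,0,0],"rotation":[0,0,0],"fingers":-1}]' 120
python3 -c "
from h import *
togo([.4973,.098,.16])
im=snap('side','s10.png',(210,100,370,240),5)
for q in('lime','dish'):print([(np.round(d['bbox'],1),d['conf']) for d in manip.recognise('side',q)])"
```

```text
clock: 14.88
position: [0.4971, 0.0983, 0.1138]
ee_rot: [-0.075, 0.997, 0.0, 0.0]
ft_force: [0.5, -0.3, -3.5]
grip_width: 0.097
t 14.88 pos [0.49709052 0.09826931 0.11384779] yawY 98.6 z [ 0.  0. -1.] w 0.097 F [ 0.46 -0.32 -3.45] j [-0.52  0.16  0.25  1.92 -0.05  1.07  1.48]
togo [-0.001 -0.002 -0.308]
[(array([282.1, 182.6, 303.8, 202.9]), 0.63)]
[(array([254.1, 160.2, 335.4, 221.7]), 0.74), (array([403.2, 175.2, 505.2, 246.8]), 0.62), (array([257.8, 217. , 331.2, 261.1]), 0.56), (array([192.5, 186.6, 255. , 220.5]), 0.55)]
```

View pics/s10.png

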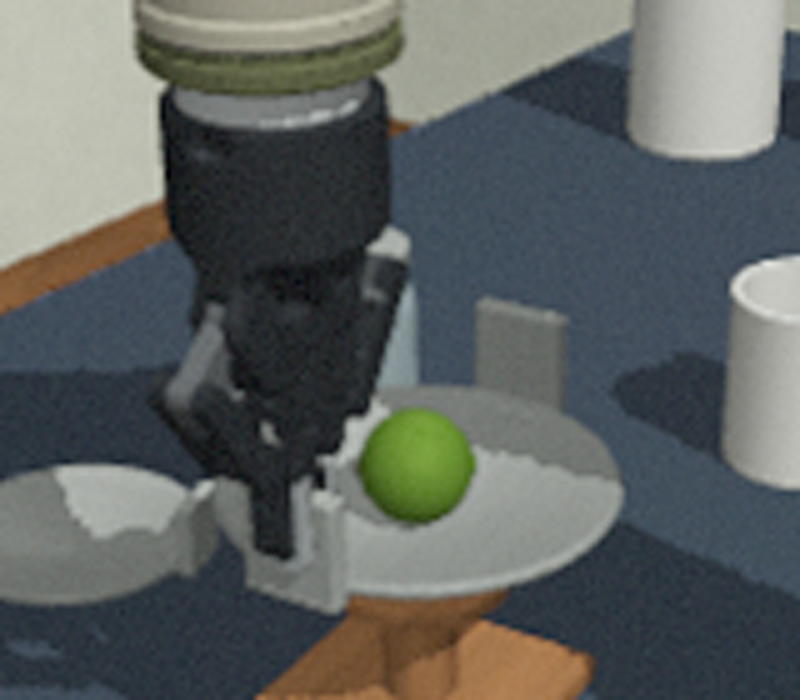

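The dish is lifted 15 mm and level, with the lime centred at side (293,193). I'll lift on.

```bash
python3 -m jog '[{"offset":[0,0,-0.015],"rotation":[0,0,0],"fingers":-1},{"offset":[0,0,-0.03],"rotation":[0,0,0],"fingers":-1},{"offset":[0,0,-0.045],"rotation":[0,0,0],"fingers":-1},{"offset":[0,0,-0.06],"rotation":[0,0,0],"fingers":-1},{"offset":[0,0,-0.06],"rotation":[0,0,0],"fingers":-1},{"offset":[0,0,-0.06],"rotation":[0,0,0],"fingers":-1},{"offset":[0,0,-0.045],"rotation":[0,0,0],"fingers":-1},{"offset":[0,0,-0.025],"rotation":[0,0,0],"fingers":-1}]' 
python3 -m jog '[{"offset":[0,0,-0.01],"rotation":[0,0,0],"fingers":-1},{"offset":[0,0,0],"rotation":[0,0,0],"fingers":-1},{"offset":[0,0,0],"rotation":[0,0,0],"fingers":-1}]'
cat >> h.py <<'E'
def lime():
    for n in("top","side"):
        h=cv2.cvtColor(manip.camera(n),cv2.COLOR_RGB2HSV);m=((h[...,0]>30)&(h[...,0]<60)&(h[...,1]>150)).astype('uint8')
        k,l,s,c=cv2.connectedComponentsWithStats(m)
        for i in range(1,k):
            if s[i,4]>60: print(n,"green",s[i],c[i].round(1))
    # seat predicted from tool: 86 mm along tool -y... lug at tool; dish z0 = tcp-0.0287
    o=manip.get_obs();M=R.from_quat(o["ee_rot"]).as_matrix();p=np.array(o["position"])
    s=p+M@np.array([0,-.0865,.0287-.031]);print("seat",s,proj("top",s),proj("side",s))
E
python3 -c "
from h import *
togo([.4973,.098,.17]);lime()"
```

```text
clock: 16.02
position: [0.4972, 0.0983, 0.1652]
ee_rot: [-0.075, 0.997, 0.0, 0.0]
ft_force: [-0.3, 0.1, -4.1]
grip_width: 0.094
clock: 16.4
position: [0.4969, 0.0982, 0.166]
ee_rot: [-0.075, 0.997, -0.0, -0.0]
ft_force: [-0.0, 1.0, -3.8]
grip_width: 0.094
t 16.4 pos [0.49688724 0.09821744 0.16597681] yawY 98.6 z [-0. -0. -1.] w 0.094 F [-0.04  1.   -3.78] j [-0.52  0.11  0.25  1.86 -0.03  1.18  1.46]
togo [-0.002 -0.002 -0.027]
top green [267 200  22  22 383] [277.4 210.7]
side green [281 158  24  23 401] [292.5 169.1]
seat [0.50984092 0.0126839  0.16831317] [[277.47286051 211.23013201]] [[293.41708208 168.70638316]]
```

```bash
python3 -m jog '[{"offset":[-0.0092,-0.0001,0],"rotation":[0,0,0.008],"fingers":-1},{"offset":[-0.0184,-0.0003,0],"rotation":[0,0,0.016],"fingers":-1},{"offset":[-0.0277,-0.0007,0],"rotation":[0,0,0.024],"fingers":-1},{"offset":[-0.0346,-0.001,0],"rotation":[0,0,0.03],"fingers":-1},{"offset":[-0.0346,-0.001,0],"rotation":[0,0,0.03],"fingers":-1},{"offset":[-0.0346,-0.001,0],"rotation":[0,0,0.03],"fingers":-1},{"offset":[-0.0346,-0.001,0],"rotation":[0,0,0.03],"fingers":-1},{"offset":[-0.0346,-0.001,0],"rotation":[0,0,0.03],"fingers":-1}]'
python3 -c "
from h import *
togo([.4973,.098,.17]);lime()"
```

```text
clock: 17.5
position: [0.5314, 0.0967, 0.1662]
ee_rot: [0.124, 0.992, 0.0, 0.0]
ft_force: [-0.2, 0.3, -3.0]
grip_width: 0.094
t 17.5 pos [0.53140898 0.09665441 0.16620277] yawY 75.7 z [ 0.  0. -1.] w 0.094 F [-0.22  0.34 -2.98] j [-0.53  0.18  0.3   1.78 -0.06  1.19  1.11]
togo [ 0.223 -0.047 -0.025]
top green [267 200  22  22 385] [277.5 210.6]
side green [282 158  22  23 397] [292.4 168.8]
seat [0.51031085 0.01267598 0.16849311] [[277.48013884 210.98309033]] [[293.22773472 168.55434261]]
```

The lime stays put on the axis, so I continue turning.

```bash
for i in 1 2; do python3 -m jog '[{"offset":[-0.0346,-0.001,0],"rotation":[0,0,0.03],"fingers":-1},{"offset":[-0.0346,-0.001,0],"rotation":[0,0,0.03],"fingers":-1},{"offset":[-0.0346,-0.001,0],"rotation":[0,0,0.03],"fingers":-1},{"offset":[-0.0346,-0.001,0],"rotation":[0,0,0.03],"fingers":-1},{"offset":[-0.0346,-0.001,0],"rotation":[0,0,0.03],"fingers":-1},{"offset":[-0.0346,-0.001,0],"rotation":[0,0,0.03],"fingers":-1},{"offset":[-0.0346,-0.001,0],"rotation":[0,0,0.03],"fingers":-1},{"offset":[-0.0346,-0.001,0],"rotation":[0,0,0.03],"fingers":-1}]' | grep pos; done
python3 -m jog '[{"offset":[-0.0346,-0.001,0],"rotation":[0,0,0.03],"fingers":-1},{"offset":[-0.0288,-0.0007,0],"rotation":[0,0,0.025],"fingers":-1},{"offset":[-0.0231,-0.0005,0],"rotation":[0,0,0.02],"fingers":-1},{"offset":[-0.0184,-0.0003,0],"rotation":[0,0,0.016],"fingers":-1},{"offset":[-0.0115,-0.0001,0],"rotation":[0,0,0.01],"fingers":-1},{"offset":[-0.0074,0,0],"rotation":[0,0,0.0064],"fingers":-1},{"offset":[0,0,0],"rotation":[0,0,0],"fingers":-1},{"offset":[0,0,0],"rotation":[0,0,0],"fingers":-1}]'
python3 -c "
from h import *
togo([.4973,.098,.17]);lime()
a=manip.camera('top')[160:280,190:350];b=manip.camera('side')[100:220,210:370]
cv2.imwrite('pics/end.png',cv2.resize(np.hstack([a,b]),None,fx=2.5,fy=2.5,interpolation=2)[:,:,::-1])"
```

```text
position: [0.5676, 0.0775, 0.1662]
position: [0.591, 0.0437, 0.1662]
clock: 20.6
position: [0.5956, 0.0258, 0.1663]
ee_rot: [0.652, 0.758, 0.0, -0.0]
ft_force: [-0.3, -0.3, -3.7]
grip_width: 0.094
t 20.6 pos [0.59563228 0.02584169 0.16625705] yawY 8.6 z [ 0.  0. -1.] w 0.094 F [-0.34 -0.25 -3.66] j [-0.52  0.32  0.49  1.64 -0.16  1.22  0.16]
togo [ 0.574 -0.576 -0.025]
side green [282 158  22  23 394] [292.8 168.8]
seat [0.51007059 0.01284301 0.16851659] [[277.39474635 211.09905187]] [[293.26956744 168.60780294]]
```

```bash
python3 -m jog '[{"offset":[0,0,0],"rotation":[0,0,0],"fingers":-1},{"offset":[0,0,0],"rotation":[0,0,0],"fingers":-1},{"offset":[0,0,0],"rotation":[0,0,0],"fingers":-1},{"offset":[0,0,0],"rotation":[0,0,0],"fingers":-1}]' | grep -E "pos|force"
python3 -c "
from h import *
lime()
t=np.radians(8.6);Y=np.array([np.cos(t),np.sin(t),0]);X=np.array([np.sin(t),-np.cos(t),0]);d=np.array([.5101,.0128,.1373])
c=proj('side',[d-Y*a+X*b+[0,0,z] for a in(.081,.091) for b in(-.02,.02) for z in(.026,.064)]);print('lug_b exp',c.min(0),c.max(0))
th=np.linspace(0,6.28,60);r=proj('side',[d+.081*(np.cos(q)*X+np.sin(q)*Y)+[0,0,.026] for q in th]);print('rim exp',r.min(0),r.max(0))
for q in('lug_a','dish','mug','jar','sponge','eggcup'):print(q,[(np.round(e['bbox'],0).tolist(),round(e['conf'],2)) for e in manip.recognise('side',q)])
"
```

```text
position: [0.5956, 0.0257, 0.1662]
ft_force: [0.6, -0.3, -2.6]
side green [282 158  23  23 392] [292.8 168.9]
seat [0.51008954 0.01277804 0.16854029] [[277.42749185 211.08821046]] [[293.28319747 168.58196207]]
lug_b exp [326.42418832 157.49708183] [341.92524698 186.36072465]
rim exp [251.05881973 153.58466502] [335.78815094 191.69824325]
lug_a [([402.0, 174.0, 509.0, 245.0], 0.91), ([246.0, 145.0, 344.0, 194.0], 0.8), ([196.0, 188.0, 250.0, 220.0], 0.79), ([133.0, 207.0, 193.0, 250.0], 0.65)]
dish [([193.0, 189.0, 250.0, 224.0], 0.8), ([403.0, 174.0, 508.0, 245.0], 0.73), ([244.0, 147.0, 340.0, 193.0], 0.72)]
mug [([361.0, 150.0, 388.0, 195.0], 0.76)]
jar [([273.0, 142.0, 293.0, 158.0], 0.65)]
sponge [([134.0, 209.0, 192.0, 254.0], 0.86)]
eggcup [([184.0, 315.0, 216.0, 360.0], 0.59)]
```

Everything agrees: the dish box reaches column 342 and row 193, as predicted for level and turned. The lime is within 1 px of its seat and the bystanders are in place.

```bash
python3 -c "
from workcell import manip
print(manip.hand_in())"
```

```text
the job is handed in; nothing more can be done
None
```

I handed the job in at about 21 s on the clock. The lime was picked from the egg cup, lowered until it touched the dish (about 7 N) and let go. I then gripped the dish by lug_a at 120 N, lifted it straight up about 67 mm, and turned it 90° about its own axis. It finished held still.

**Last checks**
- The dish underside is at about 0.137 m and the tool is vertical.
- In the side camera the lime is within 1 px of its predicted seat, and it did not move between the last two pictures.
- The dish's outline matches a level, quarter-turned dish.
- The mug and sponge boxes are unchanged within a few pixels. The jar was partly hidden behind the dish, so only its top edge and sides could be checked. The egg cup's base is within a couple of pixels of where it was; its top showed fully only once the lime was gone.

**What disagreed or failed**
- The fingertips showed some 15–20 mm higher than the stated geometry, so I gripped lower, going by the pictures.
- The arm hid the lime from the top camera at the end.
- My final picture was refused by the 12-view limit, so the last check was numeric only.

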